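# Tip a donor drive board-up and square it against the stop

### The job

The hard drive marked with orange tape is a parts donor: push it over away from the robot so that it falls flat on the dark mat with its green circuit board facing up, then push it along the mat until the long edge that was on top lies flush against the aluminium stop bar. Only push it, never pick it up, and leave the untaped drive standing where it is and the other things on the bench alone.

Things in the scene. Friction and masses are not known exactly. Their poses are not given: they have to be found in the camera images.
- donor_drive: taped drive: grey 3.5 inch hard drive, orange tape 36 mm wide over its top edge; 26 mm thick (x), 147 long (y), 102 tall (z), standing on a long edge, about 0.55 kg, loose. Origin: middle of the edge face it stands on at the start. -x: green circuit board face (roughly towards the robot at the start); +x: silver lid with label. Lying board-up, x points down and z level, to the stop bar
- donor_centre (a point): centre of the taped drive's block. Pushed near its top with about 1 N the drive tips; past about 15 degrees (top moved some 25 mm) it falls by itself. Lying, it is 26 mm high and slides along the mat at about 3 to 7 N
- donor_top_edge (a point): middle of the taped drive's top edge face as it stands at the start (102 mm above its origin along its z); this face goes against the stop bar
- keep_drive: a second drive of the same size, build and axes without tape, standing on a long edge on the mat about 250 mm to the left or right of the taped one; must stay standing in place
- mat: fixed dark mat, 6 mm thick (top at z = 0.006), local x -180 to +150 mm, local y -280 to +280 mm; origin at table height. Local x points away from the robot (turned up to 17 degrees). A fixed aluminium stop bar runs along y (-280 to +280) near its far side: 20 mm deep, its face towards the robot at local x = +95 mm, its top 20 mm above the mat
- spray_can: spray can, 66 mm across, 190 mm tall, loose, left of the mat; leave alone
- screwdriver: loose screwdriver with red handle lying left of the mat; leave alone
- small_drive: small silver drive, 100 x 70 x 9.5 mm, lying loose right of the mat; leave alone
- flux_jar: small jar with green lid, 56 mm across, 60 mm tall, loose, right of the mat; leave alone
- cleaner: slim bottle, 52 mm across, 150 mm tall, loose, right of the mat; leave alone
There are look-alikes about, which are no part of the job. Leave any purple look-alike of the donor_drive alone.

How it is judged:
On the way, in this order (a step that is already met when the one before it is completed fails the run):
1. the taped drive has been tipped over and lies flat, circuit board up (angle between donor_drive's own x axis and vertical above 3.05 rad and height (world z) of donor_centre below 0.023 m), for 0.2 s.
2. the drive has been pushed flush against the stop bar (all of step 1 and x of donor_top_edge in the frame of mat between 0.09 and 0.098 m and angle between the z axis of donor_drive and the x axis of mat, either way round below 0.06 rad and y of donor_top_edge in the frame of mat between -0.207 and 0.207 m and linear speed of donor_drive below 0.01 m/s), for 0.2 s.
At the end, for the whole second after the job is handed in: The taped drive lies still and flat on the mat, board up (within 5 degrees), its former top edge against the stop bar: middle of the edge within 5 mm of the bar, parallel within 3.4 degrees, whole edge on the bar; the untaped drive still stands (all of step 2 and angle between keep_drive's own z axis and vertical below 0.05 rad); the robot touches nothing.
It fails at once if the taped drive is lifted off the mat (height (world z) of donor_centre above 0.07 m or (angle between donor_drive's own x axis and vertical above 3 rad and height (world z) of donor_centre above 0.04 m)).
It fails at once if the untaped drive is shifted more than 15 mm or tipped (distance of keep_drive from where it was at the start of the episode above 0.015 m or angle between keep_drive's own z axis and vertical above 0.2 rad).
It fails at once if another thing on the bench is moved more than 20 mm (distance of any of spray_can, screwdriver, small_drive, flux_jar, cleaner from where it was at the start of the episode above 0.02 m).
It also fails if it takes over 45 s, if anything falls off the work surface, if the arm or the gripper's body presses on something with over 40 N, if the wrist force passes 120 N, or if a joint passes its speed limit or range.

### The arm

A 7-joint arm with a two-finger parallel gripper is mounted at the origin on the work surface. World frame = base frame: x ahead of the robot, y to its left, z up, the work surface at z = 0. Lengths are in m, angles in rad, forces in N, time in s.
With the tool pointing down it reaches from about 0.4 to 0.85 m from the base axis. Payload 10.4 kg.
Tool frame: the origin (TCP) lies at the very end of the fingers, on their centre line; the grasp point (between the pads) lies 19 mm behind it; y points along the fingers, x is the direction in which the jaws open and shut, and the axes are right-handed (so a half turn about y gives the same grasp; the last joint's range is limited). The gripper opens to 85 mm and grips with 20 to 120 N. Pads are 22 mm wide; open, the fingers measure 114 mm over their backs; the gripper's body (76 mm by 85 mm) begins 54 mm behind the grasp point. The pads swing forward as they close: fully open they stand 13 mm farther back than shut.
Start: joints at [-1.171, 0.332, -0.065, 1.46, 0.022, 1.35, -0.088], TCP at [0.256, 0.57, 0.231] pointing down, gripper open.
Joint ranges: [-2.6, 2.6], [-0.5, 2.12], [-1.47, 1.34], [0.16, 2.42], [-1.27, 4.41], [0.06, 2.06], [-2.6, 2.6]. Speed limits (rad/s): [2.22, 2.22, 2.79, 2.79, 3.14, 3.14, 3.14].

### API

Orientations are given as a unit quaternion [w, x, y, z].
In Python, from rig import robot, read_camera gives the robot as it stands.
- The arm moves only by the tool drive_tool, never from a script. Its argument "steps" is a list of rows, each a list of 7 numbers: the gripper command: -1 is fully open, 1 is shut, values between are in proportion, then the shift along the tool's x, y, z in m, then the turn, a rotation vector about the tool's x, y, z in degrees. In form: [[jaw, x, y, z, wx, wy, wz], ...]. A call has 1 to 5 rows; each row is the pose to reach, as a shift and turn from the pose commanded when the call began, along the tool's axes at that moment; what a row does not reach only later rows make up. A row lasts 1/12 s, in which the tool goes at most 41.7 mm and 7.16 degrees, less where a joint would pass 70% of its speed; a pose out of reach is approached as far as the arm can. A call with a gripper value outside its range is refused whole. The fingers move at their own pace and stop on an object; "force" is the grip in N (left out, the last holds). Time passes only in rows, so rows that repeat a pose let the fingers close. It gives the time, the measured TCP pose, the force and the opening at its end, in the units of the state.
- robot.sense(): the state, without advancing time (a new reading comes with each control period).
- read_camera(name): name is "side" or "top"; returns a dict with "frame" (420x560x3 uint8, red, green, blue), "fx", "fy", "cx", "cy" (pixels), "eye" and "rotation" of the camera in the world. Camera axes: x right, y up, looking along -z (the intrinsics and any distortion apply to the point x, -y, -z); pixel columns grow to the right and rows downward; lengths in m; the calibration is good to about 2 mm. A picture is of the moment at which its call begins. There is no depth.
- robot.sign_off(): hands the job in, once; it reports no verdict.
The state is a dict: "clock": time; "joint_positions": joint angles; "joint_vel": joint speeds; "effort": joint torques, N m; "tcp_pos": TCP position; "orientation": TCP orientation; "wrist_force": force on the tool from outside, world axes, zero at the start; "ft_torque": the same for the moment, N m; "finger_gap": finger opening in m.
Only numpy, scipy, OpenCV 4.12 (cv2) and the standard library are available. Lean on these libraries where they do the work, as an engineer would, in place of code of your own. Each camera call takes 0.05 s, during which the arm holds its last target. There are 200 camera calls.

## Working session

There is one attempt and no reset: what is moved stays moved. The work goes in short steps, Python scripts to look and compute and a tool call to move; the robot and the scene stay as the last step left them, time stands still between calls to the robot, and variables do not carry over. Pictures are saved under pics/ and viewed, about 8 in all and at most 12, crops included, and the job is handed in when it is done.

Besides the shell and the picture viewer there is one more tool, called after "Call:" as a command line: name --pt "numbers of a row" for each row, then --argument value for the rest. drive_tool: Moves the arm, as the interface text tells. Its arguments: {"type":"object","properties":{"steps":{"type":"array"},"force":{"type":"number"}},"required":["steps"]}

```bash
mkdir -p pics; ls; cat > h.py <<'E'
import numpy as np, cv2
from rig import robot, read_camera
def snap(n,fn):
    c=read_camera(n); cv2.imwrite('pics/'+fn,c['frame'][:,:,::-1]); return c
def ray(c,u,v):
    d=np.array([(u-c['cx'])/c['fx'],-(v-c['cy'])/c['fy'],-1.]); return np.array(c['eye']),np.array(c['rotation'])@d
def onz(c,u,v,z):
    e,d=ray(c,u,v); return e+d*(z-e[2])/d[2]
def proj(c,p):
    q=np.array(c['rotation']).T@(np.array(p)-c['eye']); return np.array([c['cx']+c['fx']*q[0]/-q[2], c['cy']+c['fy']*-q[1]/-q[2]])
def tri(c1,a,c2,b):
    e,d=ray(c1,*a); f,g=ray(c2,*b); t=np.linalg.lstsq(np.c_[d,-g],f-e,rcond=None)[0]
    p,q=e+t[0]*d,f+t[1]*g; return (p+q)/2,np.linalg.norm(p-q)
E
python3 - <<'E'
from h import *
a=snap('top','t0.png');b=snap('side','s0.png')
for c in(a,b):print({k:v for k,v in c.items() if k!='frame'})
s=robot.sense();print(s)
E
```

```text
pics
{'fx': 501.3951351785951, 'fy': 501.3951351785951, 'cx': 278.81590011666816, 'cy': 217.91999402270005, 'eye': array([0.24593495, 0.0098901 , 1.53622839]), 'rotation': array([-0.70210294, -0.04010743,  0.04120465,  0.70974998])}
{'fx': 511.81698750985873, 'fy': 511.81698750985873, 'cx': 282.84194116567346, 'cy': 211.3125561883291, 'eye': array([-0.08651012, -0.90506875,  1.2783737 ]), 'rotation': array([ 0.90572774,  0.33701184, -0.09260289, -0.23980196])}
{'clock': 0.1, 'joint_positions': array([-1.17057709,  0.33277802, -0.06468075,  1.46083767,  0.02161928,
        1.34990627, -0.08854135]), 'joint_vel': array([ 1.57388063e-03, -3.26732985e-03,  1.13616452e-03, -2.51693944e-03,
       -1.00900217e-04, -4.95281314e-04,  9.46462823e-05]), 'effort': array([ 1.46827642e-03, -6.26742911e+01,  4.93131462e-02, -3.92430639e+01,
        1.64077972e-02,  7.03285375e-03,  2.37032128e-05]), 'tcp_pos': array([0.2563425 , 0.56965232, 0.23062399]), 'orientation': array([-0.59353375,  0.59405448,  0.3835881 , -0.38428782]), 'wrist_force': array([0.28736485, 0.00922815, 0.45117211]), 'ft_torque': array([-0.0416072 , -0.01222982,  0.01906344]), 'finger_gap': 0.08516894831478014}
```

View pics/t0.png

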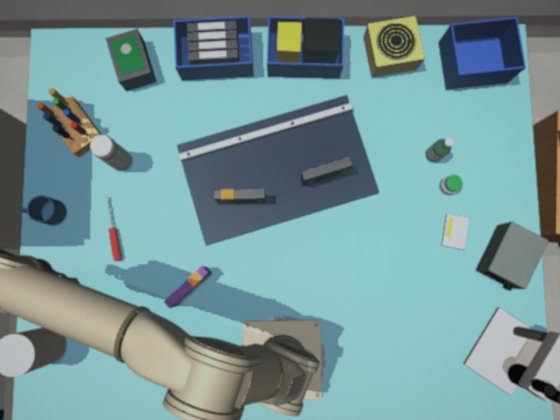

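View pics/s0.png

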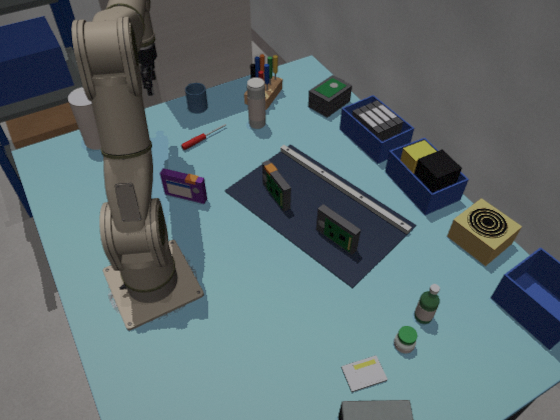

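The candidates are the taped grey drive on the mat (top 240,195; side 275,185), the purple taped look-alike off the mat (top 187,287; side 184,186), and the untaped drive (top 327,170; side 337,228). I choose the first and check it in a close crop.

```bash
sed -i "s/c=read_camera(n);/c=read_camera(n); q=c['rotation']; from scipy.spatial.transform import Rotation as R; c['rotation']=R.from_quat(np.r_[q[1:],q[0]]).as_matrix();/" h.py
python3 - <<'E'
from h import *
import pickle
a=snap('top','t1.png');b=snap('side','s1.png');pickle.dump((a,b),open('c0.pkl','wb'))
A=cv2.resize(a['frame'][140:240,170:390],None,fx=3.6,fy=3.6,interpolation=cv2.INTER_CUBIC)[:, :792]
B=cv2.resize(b['frame'][150:265,230:380],None,fx=2,fy=2,interpolation=cv2.INTER_CUBIC)
B=np.pad(B,((0,0),(0,792-B.shape[1]),(0,0)))
cv2.imwrite('pics/crop1.png',np.vstack([A,B])[:,:,::-1])
# mat outline in the top view, dark bluish
f=a['frame'].astype(int)
m=((f.sum(2)<170)).astype(np.uint8)[90:250,170:390]
for p in [(180,148),(348,98),(378,193),(207,244)]: print(p,onz(a,*p,.006).round(3))
print([tri(a,x,b,y) for x,y in [((187,287),(184,186)),((240,195),(276,183)),((327,168),(338,222))]])
E
```

```text
(180, 148) [0.646 0.313 0.006]
(348, 98) [ 0.802 -0.216  0.006]
(378, 193) [ 0.497 -0.301  0.006]
(207, 244) [0.345 0.227 0.006]
[(array([0.21834065, 0.2787413 , 0.04444513]), np.float64(0.004383774893934959)), (array([0.48476413, 0.12147562, 0.06539856]), np.float64(0.0018321248904011715)), (array([ 0.55676847, -0.13537834,  0.09137166]), np.float64(0.004411451574349825))]
```

View pics/crop1.png

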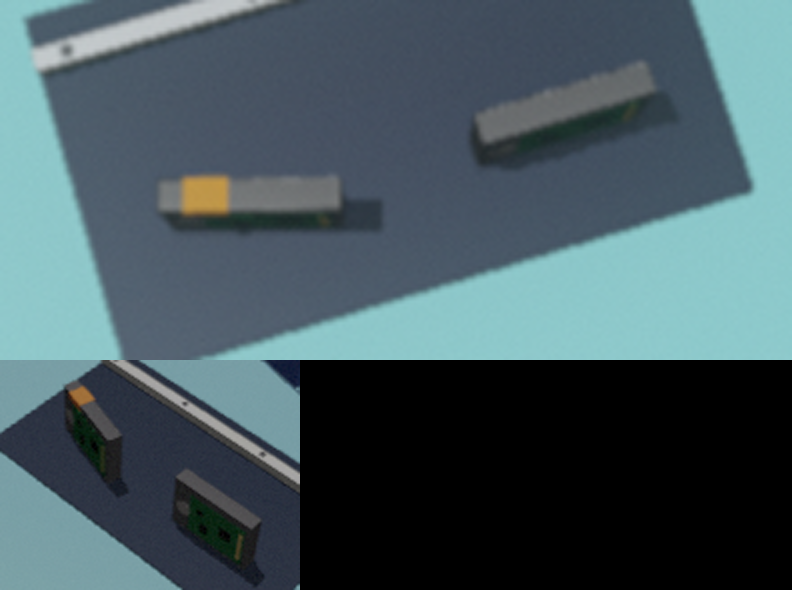

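The crop shows the taped drive with its board facing the robot. It is turned relative to the bar by about the mat's angle. Next I compute the mat frame and drive pose.

```bash
cat >> h.py <<'E'
def matframe(a):
    # mat corners at z=.006 from outline fit: least squares over 4 corners
    P=np.array([onz(a,*p,.006)[:2] for p in [(179.2,144.4),(347.5,96.5),(378.3,192.6),(206.5,244.5)]])
    L=np.array([[.15,.28],[.15,-.28],[-.18,-.28],[-.18,.28]])
    M=cv2.estimateAffinePartial2D(L,P)[0]; 
    th=np.arctan2(M[1,0],M[0,0]); s=np.hypot(M[0,0],M[1,0])
    Rm=np.array([[np.cos(th),-np.sin(th)],[np.sin(th),np.cos(th)]]); o=P.mean(0)-Rm@L.mean(0)
    return th,o,Rm,s,P-(L@Rm.T+o)
E
python3 - <<'E'
from h import *
import pickle
a,b=pickle.load(open('c0.pkl','rb'))
th,o,Rm,s,res=matframe(a); print(np.degrees(th),o,s,res.round(4))
cr=lambda u,v:(170+(u+.5)/3.6-.5,140+(v+.5)/3.6-.5)
for n,pts in dict(donor=[(159,181),(339,177),(341,211),(159,215)],keep=[(474,116),(646,63),(654,93),(484,143)]).items():
    P=np.array([onz(a,*cr(*p),.108)[:2] for p in pts]); r=cv2.minAreaRect(P.astype(np.float32)*1000)
    d=P[0]-P[1]+P[3]-P[2]; ang=np.degrees(np.arctan2(d[1],d[0]))-90
    print(n,P.round(3).tolist(),P.mean(0),ang,r,'mat',Rm.T@(P.mean(0)-o))
    for q in P: print(proj(b,[*q,.108]).round(1),end=' ')
    print()
for p in[(40,72),(300,3)]: print('bar',Rm.T@(onz(a,*cr(*p),.026)[:2]-o))
E
```

```text
15.912240766683137 [0.59087913 0.01084579] 0.9832772249555535 [[-0.001  -0.006 ]
 [-0.0051  0.0025]
 [ 0.0037  0.006 ]
 [ 0.0024 -0.0026]]
donor [[0.494, 0.193], [0.496, 0.049], [0.468, 0.048], [0.467, 0.193]] [0.48140702 0.12095018] 0.666819321789319 ((481.42083740234375, 120.73240661621094), (27.60114097595215, 145.5935516357422), 0.6578553915023804) mat [-0.07509071  0.13589888]
[268.1 159.4] [290.5 186.6] [283.2 190. ] [260.8 162.2] 
keep [[0.545, -0.06], [0.587, -0.2], [0.562, -0.205], [0.522, -0.068]] [ 0.55395746 -0.13307199] 16.38190263954958 ((553.5388793945312, -133.36538696289062), (25.377702713012695, 145.86412048339844), 16.76656723022461) mat [-0.07496411 -0.12828063]
[322.2 203.4] [359.9 229. ] [354.1 233.6] [317.4 207.7] 
bar [0.09349469 0.28020699]
bar [0.08835844 0.05061515]
```

```bash
cat >> h.py <<'E'
def bar(a):
    """front top edge of the bar (z=.026): returns mat angle, point on the face"""
    g=cv2.cvtColor(a['frame'],cv2.COLOR_RGB2GRAY).astype(float); P=[]
    for u in range(186,346,2):
        v0=156-(u-182)*50/166; v=np.arange(int(v0)-6,int(v0)+9); d=np.diff(g[v,u]); i=int(d.argmin())
        w=-d[max(i-1,0):i+2]; P.append(onz(a,u,(w*(v[max(i-1,0):i+2]+.5)).sum()/w.sum(),.026)[:2])
    P=np.float32(P); vx,vy,x,y=cv2.fitLine(P,cv2.DIST_HUBER,0,.001,.001).ravel()
    if vy<0: vx,vy=-vx,-vy
    n=np.array([vy,-vx]); return np.arctan2(n[1],n[0]),np.array([x,y]),n,np.std((P-[x,y])@n)
def axes():
    s=robot.sense(); q=s['orientation']; from scipy.spatial.transform import Rotation as R
    return s,R.from_quat(np.r_[q[1:],q[0]]).as_matrix()
E
python3 - <<'E'
from h import *
import pickle
a,b=pickle.load(open('c0.pkl','rb'))
t,p,n,sd=bar(a);print(np.degrees(t),p,n,sd,'mat origin along n', n@p-.095, 'corner o', n@[.5909,.0108])
print('donor dist to bar',n@p-n@[.4814,.121])
s,M=axes();print(M.round(3))
Mg=np.c_[[0,1,0],[0,0,-1],[-1,0,0]]
from scipy.spatial.transform import Rotation as R
for x in(1,-1):
    W=np.c_[[0,x,0],[0,0,-1],[-x,0,0]]
    print(x,R.from_matrix(M.T@W).as_rotvec(degrees=True).round(1))
print('shift to',(M.T@(np.array([.42,.12,.2])-s['tcp_pos'])).round(3))
E
```

```text
16.320814 [ 0.6949227  -0.00108209] [0.95970327 0.2810154 ] 0.00045806644 mat origin along n 0.57161546 corner o 0.57012362652421
donor dist to bar 0.17061147066354754
[[ 0.41  -0.    -0.912]
 [ 0.912 -0.001  0.41 ]
 [-0.001 -1.    -0.   ]]
1 [ -0.  -24.2  -0.1]
-1 [ 1.000e-01  1.558e+02 -0.000e+00]
shift to [-0.343  0.031 -0.334]
```

Call:
drive_tool --pt "-0.3 -0.027 0 -0.026 0 -5 0" --pt "-0.3 -0.054 0 -0.052 0 -10 0" --pt "-0.3 -0.081 0 -0.078 0 -15 0" --pt "-0.3 -0.108 0 -0.104 0 -20 0" --pt "-0.3 -0.135 0 -0.13 0 -24.5 0"

```text
clock: 0.62
tcp_pos: [0.3199, 0.3917, 0.2311]
orientation: [0.498, -0.498, -0.502, 0.502]
wrist_force: [0.7, 0.4, 0.8]
finger_gap: 0.0558
```

```bash
python3 - <<'E'
from h import *
s,M=axes();print(s['tcp_pos'],M.round(3).tolist(),s['finger_gap'],(M.T@(np.array([.425,.12,.2])-s['tcp_pos'])).round(3))
E
```

```text
[0.31988525 0.39170018 0.23113903] [[-0.009, -0.0, -1.0], [1.0, 0.0, -0.009], [0.0, -1.0, 0.0]] 0.05583517995205413 [-0.273  0.031 -0.103]
```

Call:
drive_tool --pt "-0.3 -0.035 0 -0.012 0 0 0" --pt "-0.3 -0.07 0 -0.024 0 0 0" --pt "-0.3 -0.105 0 -0.036 0 0 0" --pt "-0.3 -0.14 0 -0.048 0 0 0" --pt "-0.3 -0.175 0 -0.06 0 0 0"

```text
clock: 1.03
tcp_pos: [0.3806, 0.217, 0.2314]
orientation: [-0.499, 0.499, 0.501, -0.501]
wrist_force: [1.0, 0.2, 1.0]
finger_gap: 0.0555
```

Call:
drive_tool --pt "-0.3 -0.033 0 -0.01 0 0 0" --pt "-0.3 -0.065 0.02 -0.02 0 0 0" --pt "-0.3 -0.097 0.05 -0.03 0 0 0" --pt "-0.3 -0.097 0.085 -0.035 0 0 0" --pt "-0.3 -0.097 0.115 -0.035 0 0 0"

```text
clock: 1.45
tcp_pos: [0.4167, 0.1197, 0.1149]
orientation: [-0.5, 0.5, 0.501, -0.5]
wrist_force: [-0.3, 1.9, 0.0]
finger_gap: 0.0557
```

Call:
drive_tool --pt "-0.3 0 0.02 0 0 0 0" --pt "-0.3 0 0.038 0 0 0 0" --pt "-0.3 0 0.038 0 0 0 0"

```text
clock: 1.7
tcp_pos: [0.4138, 0.121, 0.0753]
orientation: [0.499, -0.498, -0.499, 0.503]
wrist_force: [-0.6, 0.3, 0.0]
finger_gap: 0.0558
```

```bash
python3 - <<'E'
from h import *
a=snap('top','t2.png');b=snap('side','s2.png')
A=cv2.resize(a['frame'][100:260,160:360],None,fx=2,fy=2);B=cv2.resize(b['frame'][120:280,190:390],None,fx=2,fy=2)
cv2.imwrite('pics/c2.png',np.hstack([A,B])[:,:,::-1])
E
```

```text
(no output)
```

View pics/c2.png

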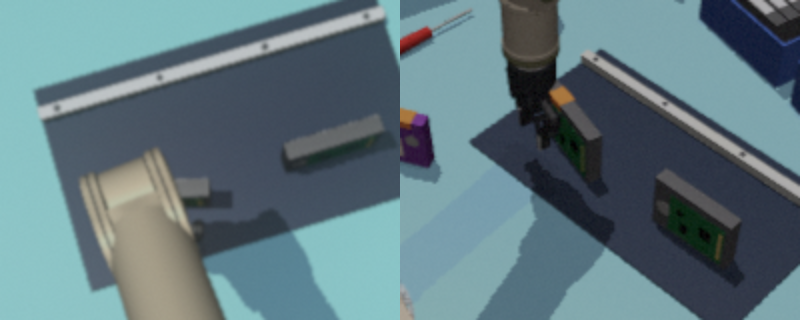

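Call:
drive_tool --pt "-0.3 0 0 -0.01 0 0 0" --pt "-0.3 0 0 -0.02 0 0 0" --pt "-0.3 0 0 -0.03 0 0 0" --pt "-0.3 0 0 -0.037 0 0 0" --pt "-0.3 0 0 -0.044 0 0 0"

```text
clock: 2.22
tcp_pos: [0.4613, 0.1222, 0.0787]
orientation: [-0.499, 0.499, 0.501, -0.501]
wrist_force: [-1.7, 0.2, 0.5]
finger_gap: 0.0555
```

Call:
drive_tool --pt "-0.3 0 0 -0.007 0 0 0" --pt "-0.3 0 0 -0.014 0 0 0" --pt "-0.3 0 0 -0.021 0 0 0" --pt "-0.3 0 0 -0.028 0 0 0" --pt "-0.3 0 0 -0.033 0 0 0"

```text
clock: 2.63
tcp_pos: [0.4938, 0.1224, 0.0783]
orientation: [-0.499, 0.499, 0.501, -0.501]
wrist_force: [-0.0, -0.2, 0.6]
finger_gap: 0.0553
```

```bash
python3 - <<'E'
from h import *
b=snap('side','s3.png');s,M=axes();print(s['tcp_pos'],s['wrist_force'])
B=cv2.resize(b['frame'][120:280,190:390],None,fx=2,fy=2)
cv2.imwrite('pics/c3.png',B[:,:,::-1])
E
```

```text
[0.49435858 0.12234855 0.07837831] [-0.28752379  0.47152067  0.56628529]
```

View pics/c3.png

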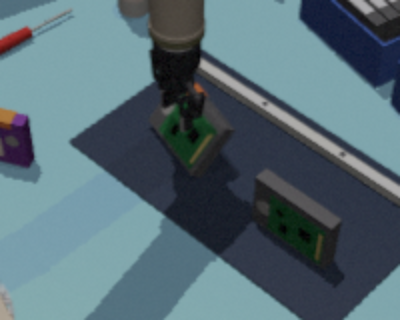

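The drive is going over or already down, so I back off and look.

Call:
drive_tool --pt "-0.3 0 0 0.02 0 0 0" --pt "-0.3 0 0 0.04 0 0 0" --pt "-0.3 0 0 0.06 0 0 0" --pt "-0.3 0 0 0.08 0 0 0" --pt "-0.3 0 0 0.08 0 0 0"

```text
clock: 3.1
tcp_pos: [0.4097, 0.1219, 0.0778]
orientation: [0.499, -0.498, -0.501, 0.502]
wrist_force: [-0.0, 0.2, -0.6]
finger_gap: 0.0558
```

```bash
python3 - <<'E'
from h import *
a=snap('top','t4.png');b=snap('side','s4.png')
A=cv2.resize(a['frame'][100:260,160:360],None,fx=2,fy=2);B=cv2.resize(b['frame'][120:280,190:390],None,fx=2,fy=2)
cv2.imwrite('pics/c4.png',np.hstack([A,B])[:,:,::-1])
import pickle;pickle.dump((a,b),open('c4.pkl','wb'))
s,M=axes();print(s['tcp_pos'],s['wrist_force'])
E
```

```text
[0.41289371 0.12222781 0.07858248] [ 0.01282207 -0.28036806 -0.27056179]
```

View pics/c4.png

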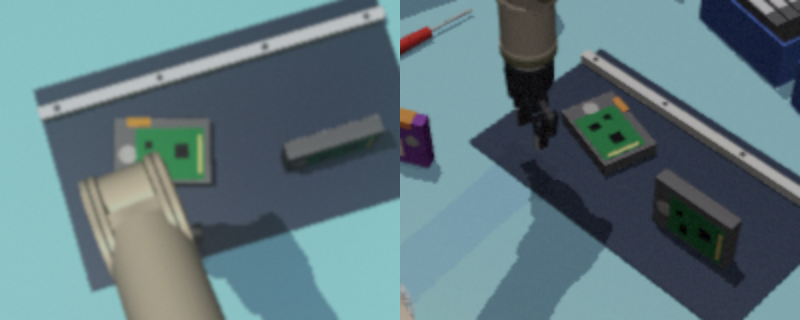

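The drive lies flat with the board up and its orange tape towards the bar. Its corners in the crop are about (115,120), (211,117) and (213,184). Next I measure the gap to the bar.

```bash
python3 - <<'E'
from h import *
import pickle
a,b=pickle.load(open('c4.pkl','rb'))
t,p,n,sd=bar(a);print(np.degrees(t),n)
C=[onz(a,160+u/2,100+v/2,.032)[:2] for u,v in[(115,120),(211,117),(213,185)]]
S=[onz(b,190+u/2,120+v/2,.032)[:2] for u,v in[(619-400,92),(656-400,153),(604-400,165),(563-400,111)]]
for k in(C,S): print(np.round(k,3).tolist(),[round(float(n@(p-q)),4) for q in k])
E
```

```text
16.30725 [0.9597698  0.28078818]
[[0.6, 0.192], [0.603, 0.045], [0.498, 0.043]] [0.0367, 0.0749, 0.1767]
[[0.611, 0.182], [0.59, 0.028], [0.502, 0.047], [0.504, 0.189]] [0.029, 0.0926, 0.172, 0.1304]
```

Call:
drive_tool --pt "-0.3 0 0 0 0 -5 0" --pt "-0.3 0 0 0 0 -10 0" --pt "-0.3 0 0.02 0 0 -16 0" --pt "-0.3 0 0.042 0 0 -16 0" --pt "-0.3 0 0.042 0 0 -16 0"

```text
clock: 3.62
tcp_pos: [0.4118, 0.1212, 0.0336]
orientation: [0.425, -0.424, -0.564, 0.567]
wrist_force: [-1.1, -0.5, -0.2]
finger_gap: 0.0555
```

Call:
drive_tool --pt "-0.3 -0.011 0.011 0 0 0 0" --pt "-0.3 -0.022 0.021 0 0 0 0" --pt "-0.3 -0.022 0.021 -0.015 0 0 0" --pt "-0.3 -0.022 0.021 -0.03 0 0 0" --pt "-0.3 -0.022 0.021 -0.036 0 0 0"

```text
clock: 4.03
tcp_pos: [0.4562, 0.1114, 0.0163]
orientation: [-0.424, 0.425, 0.566, -0.565]
wrist_force: [-0.3, -0.9, 0.7]
finger_gap: 0.0555
```

Call:
drive_tool --pt "-0.3 0 0 -0.006 0 0 0" --pt "-0.3 0 0 -0.012 0 0 0" --pt "-0.3 0 0 -0.018 0 0 0" --pt "-0.3 0 0 -0.024 0 0 0" --pt "-0.3 0 0 -0.03 0 0 0"

```text
clock: 4.45
tcp_pos: [0.4828, 0.1195, 0.0154]
orientation: [-0.424, 0.424, 0.566, -0.566]
wrist_force: [0.2, -1.0, 0.4]
finger_gap: 0.0553
```

Call:
drive_tool --pt "-0.3 0 0 -0.006 0 0 0" --pt "-0.3 0 0 -0.012 0 0 0" --pt "-0.3 0 0 -0.018 0 0 0" --pt "-0.3 0 0 -0.024 0 0 0" --pt "-0.3 0 0 -0.03 0 0 0"

```text
clock: 4.87
tcp_pos: [0.5116, 0.1278, 0.0152]
orientation: [0.424, -0.424, -0.566, 0.566]
wrist_force: [-3.0, -1.3, 0.5]
finger_gap: 0.0555
```

```bash
python3 - <<'E'
from h import *
a=snap('top','t5.png');b=snap('side','s5.png')
A=cv2.resize(a['frame'][100:260,160:360],None,fx=2,fy=2);B=cv2.resize(b['frame'][120:280,190:390],None,fx=2,fy=2)
cv2.imwrite('pics/c5.png',np.hstack([A,B])[:,:,::-1])
s,M=axes();print(s['tcp_pos'],s['wrist_force'],s['tcp_pos'][:2]@[.9598,.2808])
E
```

```text
[0.51245696 0.12829576 0.01534807] [-0.41340091 -0.038479   -0.75713941] 0.5278816418347613
```

View pics/c5.png

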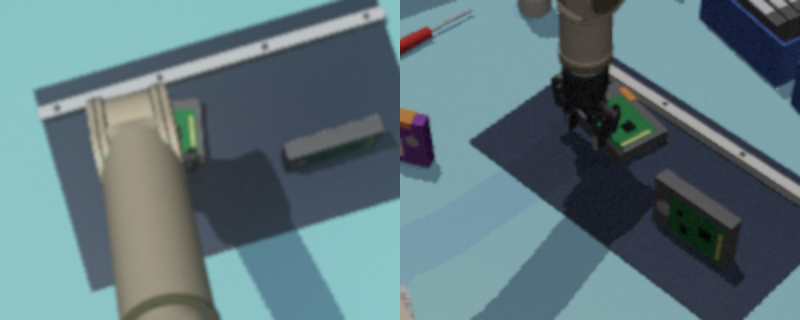

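The drive has been turned and pushed towards the bar, with about 25 mm left. I continue gently until the force rises.

Call:
drive_tool --pt "-0.3 0 0 -0.004 0 0 0" --pt "-0.3 0 0 -0.008 0 0 0" --pt "-0.3 0 0 -0.012 0 0 0" --pt "-0.3 0 0 -0.015 0 0 0" --pt "-0.3 0 0 -0.018 0 0 0"

```text
clock: 5.38
tcp_pos: [0.5278, 0.1319, 0.015]
orientation: [0.425, -0.424, -0.565, 0.566]
wrist_force: [-7.8, -6.0, 3.9]
finger_gap: 0.0556
```

Call:
drive_tool --pt "-0.3 0 0 -0.002 0 0 0" --pt "-0.3 0 0 -0.004 0 0 0" --pt "-0.3 0 0 -0.006 0 0 0" --pt "-0.3 0 0 -0.007 0 0 0"

```text
clock: 5.72
tcp_pos: [0.5349, 0.1335, 0.0149]
orientation: [0.425, -0.424, -0.565, 0.566]
wrist_force: [-5.1, -6.8, 0.3]
finger_gap: 0.0556
```

```bash
python3 - <<'E'
from h import *
a=snap('top','t6.png');b=snap('side','s6.png')
A=cv2.resize(a['frame'][110:190,190:290],None,fx=4,fy=4);B=cv2.resize(b['frame'][140:220,250:350],None,fx=4,fy=4)
cv2.imwrite('pics/c6.png',np.hstack([A,B])[:,:,::-1])
s,M=axes();print(s['tcp_pos'],s['wrist_force'],s['tcp_pos'][:2]@[.9598,.2808])
E
```

```text
[0.53503157 0.13371087 0.01490279] [-4.09744124 -3.53724321  0.72247264] 0.5510693082872317
```

View pics/c6.png

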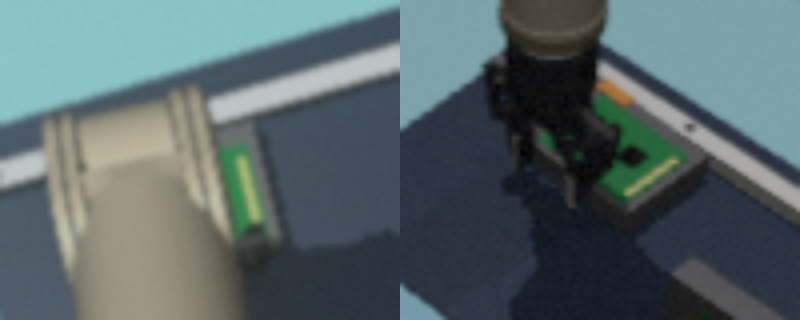

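The drive is almost touching, with a thin gap still at its right end (crop 250,125). I press on in small steps.

Call:
drive_tool --pt "-0.3 0 0 -0.001 0 0 0" --pt "-0.3 0 0 -0.002 0 0 0" --pt "-0.3 0 0 -0.003 0 0 0" --pt "-0.3 0 0 -0.003 0 0 0"

```text
clock: 6.15
tcp_pos: [0.5379, 0.1345, 0.0149]
orientation: [0.424, -0.424, -0.565, 0.566]
wrist_force: [-4.0, -4.6, 0.4]
finger_gap: 0.0556
```

Call:
drive_tool --pt "-0.3 0 0 -0.001 0 0 0" --pt "-0.3 0 0 -0.002 0 0 0" --pt "-0.3 0 0 -0.002 0 0 0"

```text
clock: 6.4
tcp_pos: [0.539, 0.1348, 0.0149]
orientation: [0.425, -0.424, -0.564, 0.567]
wrist_force: [-8.0, -6.1, 5.0]
finger_gap: 0.0556
```

Call:
drive_tool --pt "-0.3 0 0 -0.001 0 0 0" --pt "-0.3 0 0 -0.002 0 0 0" --pt "-0.3 0 0 -0.002 0 0 0"

```text
clock: 6.65
tcp_pos: [0.539, 0.1349, 0.0146]
orientation: [0.426, -0.423, -0.563, 0.568]
wrist_force: [-17.2, -7.8, 12.5]
finger_gap: 0.0553
```

Call:
drive_tool --pt "-0.3 0 0 -0.001 0 0 0" --pt "-0.3 0 0 -0.002 0 0 0" --pt "-0.3 0 0 -0.002 0 0 0"

```text
clock: 6.9
tcp_pos: [0.539, 0.1349, 0.0143]
orientation: [0.427, -0.422, -0.562, 0.569]
wrist_force: [-26.2, -11.1, 20.0]
finger_gap: 0.0553
```

The TCP has stopped and the force is rising, so the drive is against the bar. I back straight off, lift clear and check.

Call:
drive_tool --pt "-0.3 0 0 0.005 0 0 0" --pt "-0.3 0 0 0.015 0 0 0" --pt "-0.3 0 0 0.035 0 0 0" --pt "-0.3 0 0 0.06 0 0 0" --pt "-0.3 0 -0.02 0.09 0 0 0"

```text
clock: 7.32
tcp_pos: [0.4562, 0.112, 0.0332]
orientation: [0.424, -0.424, -0.565, 0.567]
wrist_force: [-1.1, -0.6, 2.4]
finger_gap: 0.0555
```

Call:
drive_tool --pt "-0.3 0 -0.04 0 0 0 0" --pt "-0.3 0 -0.08 0 0 0 0" --pt "-0.3 0.03 -0.12 0.01 0 0 0" --pt "-0.3 0.06 -0.15 0.02 0 0 0" --pt "-0.3 0.09 -0.16 0.03 0 0 0"

```text
clock: 7.73
tcp_pos: [0.4062, 0.1894, 0.1989]
orientation: [-0.424, 0.426, 0.567, -0.563]
wrist_force: [2.0, 1.2, -0.1]
finger_gap: 0.0553
```

Call:
drive_tool --pt "-0.3 0.035 0 0.01 0 0 0" --pt "-0.3 0.07 0 0.02 0 0 0" --pt "-0.3 0.105 0 0.03 0 0 0" --pt "-0.3 0.14 0 0.03 0 0 0" --pt "-0.3 0.14 0 0.03 0 0 0"

```text
clock: 8.15
tcp_pos: [0.3333, 0.3217, 0.1953]
orientation: [-0.422, 0.421, 0.569, -0.566]
wrist_force: [-0.3, -0.0, 0.6]
finger_gap: 0.0552
```

```bash
python3 - <<'E'
from h import *
import pickle
a=snap('top','t7.png');b=snap('side','s7.png');pickle.dump((a,b),open('c7.pkl','wb'))
A=cv2.resize(a['frame'][110:190,190:290],None,fx=4,fy=4,interpolation=cv2.INTER_CUBIC);B=cv2.resize(b['frame'][140:240,240:365],None,fx=3.2,fy=3.2,interpolation=cv2.INTER_CUBIC)
cv2.imwrite('pics/c7.png',np.hstack([A,B])[:,:,::-1])
E
```

```text
(no output)
```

View pics/c7.png

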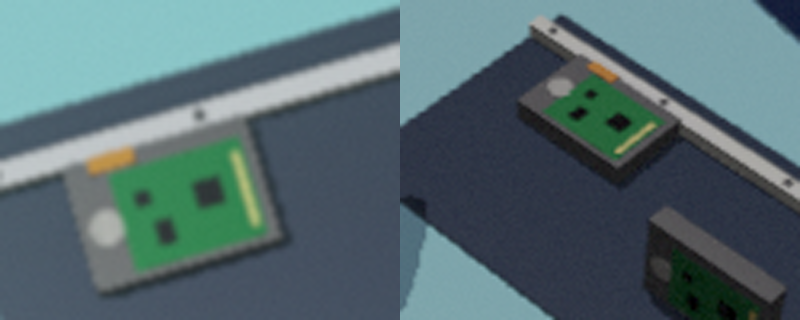

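The drive appears flush, with the tape edge against the bar. I check parallelism and distance numerically.

```bash
python3 - <<'E'
from h import *
import pickle
a,b=pickle.load(open('c7.pkl','rb')); a0,b0=pickle.load(open('c0.pkl','rb'))
t,p,n,sd=bar(a0);print('bar',np.degrees(t))
for nm,c,pts in(('top',a,[(190+u/4,110+v/4) for u,v in[(67,168),(249,118),(284,236),(102,290)]]),('side',b,[(240+u/3.2,140+v/3.2) for u,v in[(576-400,57),(679-400,122),(620-400,168),(518-400,98)]])):
    print(nm,[round(float(n@(p-onz(c,*q,.032)[:2])),4) for q in pts])
for c,x0,x1,y0,y1 in((a,190,290,110,190),):
    f=c['frame'][y0:y1,x0:x1].astype(int); g=((f[...,1]>f[...,0]+35)&(f[...,1]>f[...,2]+25)).astype(np.uint8)
    g=cv2.morphologyEx(g,cv2.MORPH_CLOSE,np.ones((9,9),np.uint8)); k=max(cv2.findContours(g,0,2)[0],key=cv2.contourArea)
    P=np.float32([onz(c,x0+q[0][0],y0+q[0][1],.032)[:2]*1000 for q in k]); print('green rect',cv2.minAreaRect(P))
# near edge gradient fit (drive grey -> dark)
g=cv2.cvtColor(a['frame'],cv2.COLOR_RGB2GRAY).astype(float);Q=[]
for u in range(220,258):
    v0=110+291/4-(u-190-25)*54/182; v=np.arange(int(v0)-3,int(v0)+5); d=-np.diff(g[v,u]).clip(max=0); Q.append(onz(a,u,(d*(v[:-1]+.5)).sum()/d.sum(),.032)[:2])
Q=np.float32(Q);l=cv2.fitLine(Q,cv2.DIST_HUBER,0,.001,.001).ravel();print('near edge angle',np.degrees(np.arctan2(-l[0],l[1]))%180,'dist',((p-Q)@n).mean())
# keep drive moved?
d=np.abs(a['frame'].astype(int)-a0['frame'])[150:190,298:356].max(); print('keep diff',d); s,_=axes();print(s['joint_vel'].round(3),s['wrist_force'].round(1))
E
```

```text
bar 16.320814
top [0.0029, 0.0059, 0.1022, 0.1019]
side [0.0094, 0.0065, 0.1004, 0.1004]
green rect ((597.9383544921875, 134.13294982910156), (79.79534912109375, 104.80032348632812), 16.20282554626465)
near edge angle 16.286758 dist 0.10126536
keep diff 6
[ 0.029 -0.013  0.043  0.019  0.009  0.006  0.011] [ 0.6 -0.3  0.1]
```

```bash
python3 -c "
from rig import robot
print(robot.sign_off())"
```

```text
the job is handed in; nothing more can be done
None
```

The taped drive now lies flat on the mat, board up, with its former top edge flush against the stop bar, and the job is handed in. I pushed it over near the top with the two fingers, then pushed its rear edge square to the bar until it stopped. Finally I backed off and lifted the arm clear. It took about 8 s of the 45 s allowed.

**Last checks (before hand-in):**
- **Parallel:** the near edge is at 16.29° and the green board at 16.20°, against 16.32° for the bar.
- **Distance:** the near edge is 100–102 mm from the bar face, and the drive is 102 mm wide, so it is in contact.
- **Untaped drive:** its pixels in the top view are unchanged, so it has not moved.
- **Pressing force:** the force when pressing the drive against the bar peaked at about 35 N at the wrist. That is within the limits.

**One disagreement:** picking the far-edge corners by eye gave apparent gaps of 3–9 mm. The two cameras did not agree on these, and the blur against the bright bar makes that edge hard to place. I trusted the near-edge fit and the hard stop at the bar instead.

I did not re-measure the other items on the bench, but the arm stayed clear of them.

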